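Stamp a wood blank with the stall's spring stamp

TASK

Cock the spring stamp on the craft stall by swinging its red crossbar up and over until the latch catches, without straining the arm against its rubber backstop; let go, lay the pale round wood blank flat in the round nest, then push the red trigger knob down so that the hammer snaps down by itself and stamps the blank, and let the knob rise again. Do not let the hammer snap down on the empty nest, do not ram the knob, and leave the other goods on the table where they are.

Things in the scene. Friction and masses are not known exactly. Their poses are not given: they have to be found in the camera images.
- press: spring stamp: brown board 315 x 100 x 18 mm fixed to the table, green uprights. Origin: on the table under the hammer axle. x axis runs along the board from the crossbar and nest end (-x, board end at -170 mm) to the trigger end (+x, end at +145 mm), y across (board y -50..50), z up. Steel and brass latch parts stand up to 165 mm high at x -30..120, |y| below 20; trigger post at x 135, 168 mm high
- pivot (a point): hammer axle, 60 mm above the table, along the press's y axis. A spring pulls the hammer down: at the crossbar 5 N at first, rising smoothly to 9 N. Between 1.34 and 1.86 rad (differs every time, unmarked) a brass sear hook drops over the arm's pin and holds it at that angle; lifting the hook adds 1 to 2 N
- hammer (a joint): hammer angle, rad: 0 = arm level, pointing to -x of the press (0.06 when resting on a blank in the nest); grows as the crossbar swings up (1.57 = upright) and over to +x. Steel arm 10 mm wide, 12 mm thick. 0.05 rad past the catch it meets a stiff rubber backstop, felt at the crossbar as a rise of 3 N per 0.01 rad; up to 9 N extra there (15 N on the rubber) is harmless
- bar_left (a point): on the axis of the hammer's red crossbar, 38 mm from the arm on the +y side of the press: the place to grip. The bar is round, 12 mm thick, 112 mm long, parallel to the axle and 140 mm from it; it revolves freely, so a grip need not turn with the arm. 60 mm high at the start. Let go before the catch, the hammer snaps down; once the backstop is felt it has caught and the arm settles back 0.05 rad
- bar_right (a point): the same on the -y side of the press
- nest (a point): centre of the floor of the round nest in a dark wooden block 76 x 76 mm: a recess 50 mm across and 6 mm deep, chamfered; floor 22 mm, rim 28 mm above the table; 115 mm from the axle towards -x of the press. The hammer's 22 mm die covers it until the hammer is cocked; then there is room above for a gripper (85 mm wide)
- trigger (a joint): how far the trigger plunger is pushed down, m: 0 = up, 0.040 = end of travel. A light spring (1 to 3 N) lifts it. It runs free, meets the hook's tail somewhere between 8 and 26 mm and frees the hammer 3 to 8 mm later at 5 to 11 N. The hammer falls on the far side of the axle, clear of the knob
- trigger_top (a point): centre of the top of the red trigger knob (28 mm across, 14 mm high), on the plunger; 224 mm above the table when up. Press it straight down
- blank: the work piece: a plain pale round wood slice 46 mm across and 16 mm thick, about 25 g, lying flat on the table at one side of the press. Origin: centre of its underside
- ornament: a finished ornament, dark wood slice 46 mm across and 13 mm high with a red top and white cross, on the other side of the press; to be left alone. Origin: centre of its underside
- paint_pot: a paint jar 44 mm across and 50 mm high with a green cap; to be left alone. Origin: centre of its underside
- paint_pot2: a paint jar 44 mm across and 50 mm high with a red cap; to be left alone. Origin: centre of its underside
- brush: a paint brush 170 mm long lying on the table at the robot's right; to be left alone. Origin: on its underside, at mid length
- house_tag: a small plywood house ornament 50 x 18 mm, 70 mm high, standing beyond the press; to be left alone. Origin: centre of its underside
- bead_ball: a blue ball 40 mm across on a dark wooden foot 60 mm across; to be left alone. Origin: centre of its underside
Not all that is in view belongs to the job. What is shaped like the blank but orange is not meant.

How it is judged:
By the outcome, as a careful person would: the job done as asked, in the order asked, and still so for the second after the job is handed in, with the robot touching nothing.
It also fails if it takes over 72 s, if anything falls off the work surface, if the arm or the gripper's body presses on something with over 40 N, if the wrist force passes 120 N, or if a joint passes its speed limit or range.

ROBOT

A 6-joint arm with a two-finger parallel gripper is mounted at the origin on the work surface. World frame = base frame: x ahead of the robot, y to its left, z up, the work surface at z = 0. Lengths are in m, angles in rad, forces in N, time in s.
With the tool pointing down it reaches from about 0.325 to 0.925 m from the base axis. Payload 3.1 kg.
Tool frame: the origin (TCP) lies midway between the tips of the shut fingers; the grasp point (between the pads) lies 19 mm behind it; z points along the fingers, y is the line along which they close (so a half turn about z gives the same grasp; the last joint's range is limited). The gripper opens to 85 mm and grips with 20 to 120 N. Pads are 22 mm wide; open, the fingers measure 114 mm over their backs; the gripper's body (76 mm by 85 mm) begins 54 mm behind the grasp point. The pads swing forward as they close: fully open they stand 13 mm farther back than shut.
Start: joints at [1.073, 0.217, 1.613, -0, 1.311, -0.112], TCP at [0.235, 0.579, 0.231] pointing down, gripper open.
Joint ranges: [-2.75, 2.75], [-0.78, 2.1], [0.31, 2.55], [-1.13, 4.27], [0.13, 2.63], [-2.58, 2.58]. Speed limits (rad/s): [2.79, 2.79, 3.14, 3.14, 3.14, 3.14].

INTERFACE

Orientations are given as a rotation vector (axis times angle).
In Python, from cell import env gives the robot as it stands. The module is installed in compiled form; this text tells all that it offers.
- The arm moves only by the shell command python3 -m creep 'ROWS' [OPENING] [FORCE]. ROWS is rows parted by semicolons, their numbers by spaces, 1 to 5 of them, each of 6 numbers: dx, dy, dz in m, then a rotation vector rx, ry, rz in rad; each row shifts and turns the commanded pose from where the row before left it, along the tool's axes as they then stand; what a row does not reach is not made up. A row lasts 1/12 s, in which the tool goes at most 0.0417 m and 0.125 rad, less where a joint would pass 70% of its speed; a pose out of reach is approached as far as the arm can. OPENING is the finger opening in m, set as the command begins (- or left out keeps the last). The fingers move at their own pace and stop on an object; FORCE is the grip in N (left out, the last holds). Time passes only in rows, so rows that do not move let the fingers close. It prints the time, the measured TCP pose, the force, the opening and the grip force at its end.
- env.get_state(): the state, without advancing time (a new reading comes with each control period).
- env.read_camera(name): name is "scene" or "top"; returns a dict with "color" (420x560x3 uint8, blue, green, red), "fx", "fy", "cx", "cy" (pixels), "world_to_cam" (4x4, takes a point from world to camera coordinates). Camera axes: x right, y up, looking along -z (the intrinsics and any distortion apply to the point x, -y, -z); pixel columns grow to the right and rows downward; lengths in m; the calibration is good to about 2 mm. A picture is of the moment at which its call begins. There is no depth.
- env.sign_off(): hands the job in; it is judged then, once.
Trained networks look in the newest picture that a camera, given by its name, has taken for a name from the list of things; names that differ only in an ending like _2 or _b are one class to them, and where a whole thing is asked for, a point or a joint stands for the part that bears it (a point fixed in the world has none). Each returns a list of dicts, best first, with "score" (0 to 1); they miss things now and then, are a little off and sometimes report something else, mostly with a low value. They report only what shows in the picture. A call takes as long as a camera call. They do not tell look-alikes from the thing itself.
- env.cut_out(camera, query): "region" (420x560 bool, what is visible of it) and "location" ([row, column] in pixels, amid what is visible of it).
The state is a dict: "time": time; "joint_pos": joint angles; "dq": joint speeds; "joint_efforts": joint torques, N m; "eef_pos": TCP position; "eef_rot": TCP orientation; "ft_force": force on the tool from outside, world axes, zero at the start; "moment": the same for the moment, N m; "gripper_width": finger opening in m; "gripper_force": force on a finger pad.
Only numpy, scipy, OpenCV 4.12 (cv2) and the standard library are available. Lean on these libraries where they do the work, as an engineer would, in place of code of your own. Each camera call takes 0.05 s, during which the arm holds its last target. There are 200 camera calls.

## Working session

There is one attempt and no reset: what is moved stays moved. The work goes in short steps, Python scripts to look and compute and a shell command to move; the robot and the scene stay as the last step left them, time stands still between calls to the robot, and variables do not carry over. Pictures are saved under pics/ and viewed, at most 10 in all, crops included, and the job is handed in when it is done.

```bash
mkdir -p pics; cat > h.py <<'E'
import numpy as np, cv2
from cell import env
def cam(n): return env.read_camera(n)
def proj(c,P):
    P=np.atleast_2d(P); q=(c["world_to_cam"]@np.c_[P,np.ones(len(P))].T).T
    x,y,z=q[:,0],-q[:,1],-q[:,2]
    return np.c_[c["fx"]*x/z+c["cx"], c["fy"]*y/z+c["cy"]]
def ray(c,u,v):
    T=np.linalg.inv(c["world_to_cam"]); d=np.array([(u-c["cx"])/c["fx"],-(v-c["cy"])/c["fy"],-1])
    return T[:3,3],T[:3,:3]@d
def atz(c,u,v,z):
    o,d=ray(c,u,v); return o+d*(z-o[2])/d[2]
E
python3 - <<'E'
from h import *
for n in ("scene","top"):
    c=cam(n); cv2.imwrite(f"pics/{n}0.png",c["color"]); print(n,[k for k in c],c["fx"],np.linalg.inv(c["world_to_cam"])[:3,3].round(3))
    for q in ("press","nest","bar_left","trigger","trigger_top","blank","ornament"):
        for r in env.cut_out(n,q)[:3]:
            u,v=r["location"][1],r["location"][0]
            print(q,round(r["score"],2),(int(u),int(v)),int(r["region"].sum()),atz(c,u,v,0.016).round(3))
s=env.get_state(); print(s)
E
```

```text
scene ['color', 'fx', 'fy', 'cx', 'cy', 'world_to_cam'] 422.6624547252423 [ 1.238 -0.175  0.99 ]
press 0.87 (277, 227) 4580 [ 0.521 -0.019  0.016]
nest 0.82 (277, 228) 4356 [ 0.526 -0.021  0.016]
bar_left 0.94 (236, 224) 510 [ 0.49  -0.134  0.016]
trigger 0.5 (278, 227) 4351 [ 0.524 -0.018  0.016]
blank 0.69 (139, 213) 217 [ 0.395 -0.41   0.016]
blank 0.67 (170, 255) 237 [ 0.564 -0.326  0.016]
blank 0.51 (165, 232) 199 [ 0.481 -0.336  0.016]
ornament 0.67 (387, 194) 166 [0.461 0.339 0.016]
ornament 0.59 (184, 312) 430 [ 0.737 -0.298  0.016]
ornament 0.52 (233, 226) 530 [ 0.494 -0.144  0.016]
top ['color', 'fx', 'fy', 'cx', 'cy', 'world_to_cam'] 455.74982836322005 [ 0.427 -0.021  1.501]
press 0.66 (278, 227) 2908 [ 0.532 -0.057  0.016]
nest 0.91 (277, 227) 2963 [ 0.532 -0.053  0.016]
bar_left 0.78 (310, 230) 388 [ 0.523 -0.16   0.016]
bar_left 0.2 (349, 166) 221 [ 0.733 -0.296  0.016]
trigger_top 0.57 (236, 221) 59 [0.555 0.08  0.016]
trigger_top 0.47 (306, 228) 267 [ 0.528 -0.148  0.016]
trigger_top 0.4 (165, 180) 164 [0.694 0.312 0.016]
blank 0.73 (364, 216) 164 [ 0.566 -0.34   0.016]
blank 0.62 (386, 266) 187 [ 0.401 -0.407  0.016]
blank 0.57 (368, 248) 140 [ 0.461 -0.35   0.016]
ornament 0.43 (154, 257) 176 [0.442 0.345 0.016]
{'time': 0.8, 'joint_pos': array([ 1.07283043e+00,  2.16853776e-01,  1.61336985e+00,  2.54132323e-05,
        1.31125814e+00, -1.12170341e-01]), 'dq': array([ 0.00036233, -0.00117825,  0.00175783,  0.00112316, -0.00078874,
       -0.00016165]), 'joint_efforts': array([-3.87933196e-04, -3.96829534e+01, -3.04233420e+01, -2.05425290e-04,
        5.36353728e-04,  4.66652935e-06]), 'eef_pos': array([0.2351612 , 0.5791183 , 0.23134474]), 'eef_rot': array([6.02263188e-01, 3.08331337e+00, 1.77729399e-04]), 'ft_force': array([ 0.63754807, -0.559038  ,  0.22658242]), 'moment': array([ 0.02400001, -0.01257581,  0.00021373]), 'gripper_force': 0.0, 'gripper_width': 0.08515310477554411}
```

```bash
python3 - <<'E'
import cv2
a=cv2.imread("pics/scene0.png")[140:360,100:420]; b=cv2.imread("pics/top0.png")[130:310,130:420]
cv2.imwrite("pics/s1.png",cv2.resize(a,None,fx=2.5,fy=2.5,interpolation=3)); cv2.imwrite("pics/t1.png",cv2.resize(b,None,fx=2.7,fy=2.7,interpolation=3))
E
```

```text
(no output)
```

View pics/s1.png

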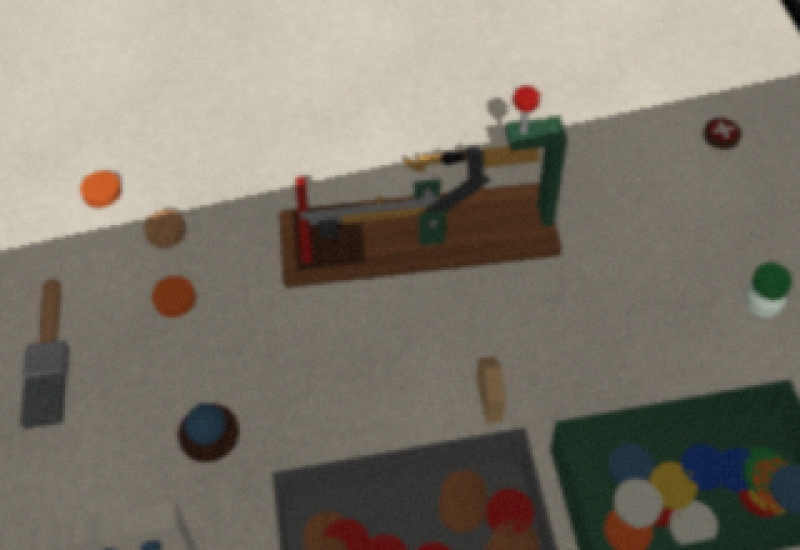

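View pics/t1.png

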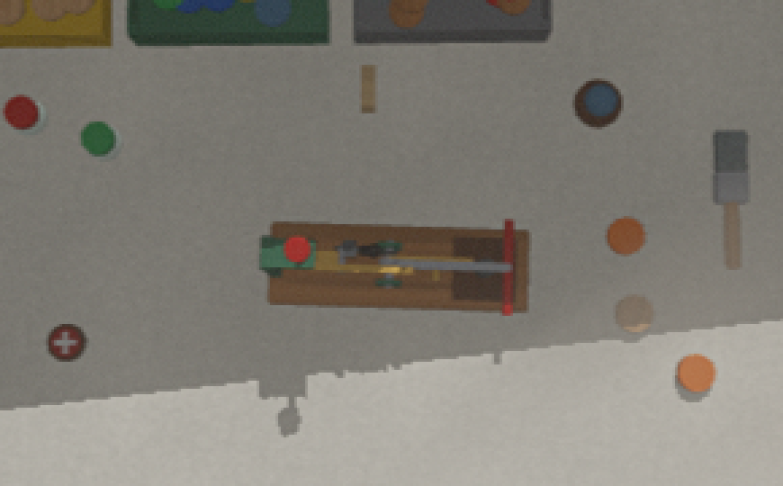

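The pictures show the press lying across the view. In the top crop the knob is at (297,249) and the crossbar at (509,267). The pale blank is at (634,313), between two orange look-alikes at (626,236) and (697,373). The ornament is at (66,342). Next I fit the press pose.

```bash
cat > loc.py <<'E'
from h import *
from scipy.optimize import least_squares
def press2w(p,P): 
    c,s=np.cos(p[2]),np.sin(p[2]); P=np.atleast_2d(P); return np.c_[p[0]+c*P[:,0]-s*P[:,1],p[1]+s*P[:,0]+c*P[:,1],P[:,2]]
E
python3 - <<'E'
from loc import *
import json
C={n:cam(n) for n in("scene","top")}
obs=[]
for n,rois in (("scene",[(300,170,323,195+0),(215,205,228,252)]),("top",[(234,215,248,230),(314,208,324,250)])):
    c=C[n]; im=c["color"].astype(int); m=(im[...,2]>1.8*im[...,1])&(im[...,2]>1.8*im[...,0])&(im[...,2]>60)
    for i,(a,b,d,e) in enumerate(rois):
        v,u=np.nonzero(m[b:e,a:d]); u=u+a; v=v+b; print(n,i,len(u),u.min(),u.max(),v.min(),v.max(),u.mean(),v.mean()); obs.append((n,i,np.array([u.mean(),v.mean()])))
pts=[[.135,0,.217],[-.14,0,.06]]
f=lambda p:np.concatenate([proj(C[n],press2w(p,pts[i]))[0]-o for n,i,o in obs])
r=least_squares(f,[.53,-.02,1.57]); print(r.x.round(4),r.fun.round(2))
for i in (0,1):
    g=lambda X:np.concatenate([proj(C[n],X)[0]-o for n,j,o in obs if j==i]); t=least_squares(g,[.5,0,.1]); print("tri",i,t.x.round(4),t.fun.round(2))
json.dump(list(r.x),open("press.json","w"))
print("knob,bar,barL,barR,nest",press2w(r.x,[[.135,0,.224],[-.14,0,.06],[-.14,.038,.06],[-.14,-.038,.06],[-.115,0,.022]]).round(4))
# blank
for n in C:
    c=C[n]
    for q in env.cut_out(n,"blank"):
        v,u=q["location"]; hsv=c["color"][q["region"]].mean(0).round(); ys,xs=np.nonzero(q["region"]); print(n,round(q["score"],2),hsv,atz(c,xs.mean(),ys.mean(),.012).round(4))
    corners=[[-.17,-.05,.018],[-.17,.05,.018],[.145,.05,.018],[.145,-.05,.018]]
    im=c["color"].copy()
    for x,y in proj(c,press2w(r.x,corners+pts)): cv2.drawMarker(im,(int(round(x)),int(round(y))),(255,255,0),0,5)
    cv2.imwrite(f"pics/o_{n}.png",im)
a=cv2.imread("pics/o_scene.png")[160:270,200:340];b=cv2.imread("pics/o_top.png")[190:260,215:355]
cv2.imwrite("pics/ov.png",cv2.resize(np.vstack([a,b]),None,fx=3.3,fy=3.3,interpolation=2))
E
```

```text
scene 0 80 306 315 175 184 310.2125 179.1875
scene 1 125 218 224 211 244 220.984 229.08
top 0 73 235 244 217 226 239.64383561643837 221.73972602739727
top 1 96 316 319 212 246 317.84375 229.21875
[ 0.5306 -0.0599  1.536 ] [ 6.25 -1.17 -7.5  -0.7  -6.13  0.4   6.12 -1.16]
tri 0 [0.5362 0.0582 0.2169] [-0.13  0.   -0.15 -0.03]
tri 1 [ 0.5231 -0.1806  0.0487] [-0.23 -0.   -0.27 -0.03]
knob,bar,barL,barR,nest [[ 0.5353  0.075   0.224 ]
 [ 0.5257 -0.1998  0.06  ]
 [ 0.4877 -0.1985  0.06  ]
 [ 0.5637 -0.2011  0.06  ]
 [ 0.5266 -0.1748  0.022 ]]
scene 0.6 [ 48.  98. 195.] [ 0.4002 -0.4096  0.012 ]
scene 0.53 [ 26.  54. 112.] [ 0.5672 -0.3291  0.012 ]
scene 0.51 [ 55.  77. 101.] [ 0.4731 -0.3353  0.012 ]
top 0.58 [100. 115. 129.] [ 0.4691 -0.3363  0.012 ]
top 0.55 [ 80. 118. 178.] [ 0.3974 -0.4096  0.012 ]
top 0.45 [ 48.  77. 126.] [ 0.565  -0.3311  0.012 ]
```

View pics/ov.png

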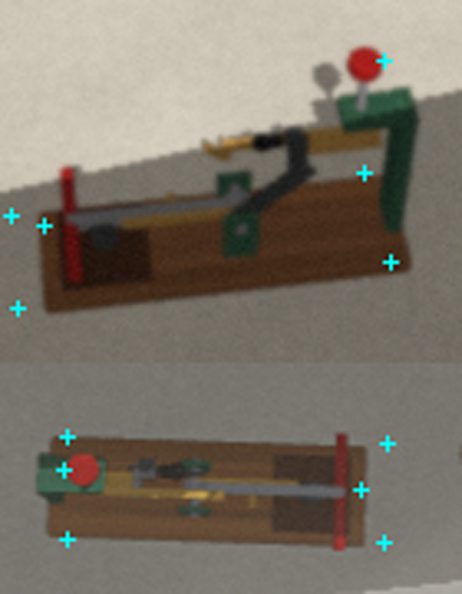

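The residuals show that the knob does not sit at x = 135 mm; only its post does. I'll refit using the board corners and bar ends, leaving the knob's x free.

```bash
python3 - <<'E'
from loc import *
import json
C={n:cam(n) for n in("scene","top")}
obs=[("scene",(215.2,254.8),(-.17,-.05,0)),("scene",(324,242),(.145,-.05,0)),("scene",(212.4,224.4),(-.17,.05,.018)),
("top",(230.4,212.2),(.145,-.05,.018)),("top",(325.6,215.6),(-.17,-.05,.018)),("top",(324.8,245.2),(-.17,.05,.018)),("top",(229.3,242.2),(.145,.05,.018)),
("top",(318.5,211.8),(-.14,-.056,.06)),("top",(317.5,246.5),(-.14,.056,.06)),("scene",(222.5,244.7),(-.14,-.056,.06)),("scene",(220.5,210.8),(-.14,.056,.06)),
("scene",(310.2,179.2),"k"),("top",(239.65,221.75),"k")]
f=lambda p:np.concatenate([proj(C[n],press2w(p,(p[3],p[4],.217) if P=="k" else P))[0]-o for n,o,P in obs])
r=least_squares(f,[.53,-.04,1.57,.1,0],loss="soft_l1"); print(r.x.round(4)); print(f(r.x).reshape(-1,2).round(1).tolist())
json.dump(list(r.x),open("press.json","w"))
print("knob,barL,barR,nest\n",press2w(r.x,[[r.x[3],r.x[4],.224],[-.14,.038,.06],[-.14,-.038,.06],[-.115,0,.022]]).round(4))
E
```

```text
[ 0.5299 -0.0391  1.5259  0.0974 -0.002 ]
[[-1.9, 0.4], [0.2, 0.0], [-1.7, -1.5], [-1.1, -0.5], [-0.1, -0.9], [0.1, 0.1], [-1.3, 0.2], [-0.7, -0.5], [-0.4, -0.0], [-0.1, -1.4], [-0.8, 0.2], [-0.1, -0.0], [-0.1, -0.1]]
knob,barL,barR,nest
 [[ 0.5363  0.0581  0.224 ]
 [ 0.4856 -0.1773  0.06  ]
 [ 0.5615 -0.1807  0.06  ]
 [ 0.5247 -0.154   0.022 ]]
```

```bash
cat > st.py <<'E'
from loc import *
import json
from scipy.spatial.transform import Rotation as R
p=json.load(open("press.json")); s=env.get_state(); d=s["eef_pos"]-[p[0],p[1],0]; c,sn=np.cos(p[2]),np.sin(p[2])
M=R.from_rotvec(s["eef_rot"]).as_matrix(); f=s["ft_force"]
pr=lambda v:np.array([c*v[0]+sn*v[1],-sn*v[0]+c*v[1],v[2]])
q=pr(d); th=np.arctan2(q[2]+.012-.06,-q[0])
print("t",round(s["time"],2),"press",q.round(4),"th",th.round(3),"tooly_yaw",np.arctan2(M[1,1],M[0,1]).round(3),"F",pr(f).round(2),"w",round(s["gripper_width"],4),"gf",round(s["gripper_force"],1),"M",pr(s["moment"]).round(2))
E
python3 -m creep '0 0 -.02 0 0 -.114; 0 0 -.02 0 0 -.114; 0 0 -.02 0 0 -.114; -.0142 -.0372 0 0 0 0; -.0142 -.0372 0 0 0 0' 0.05
python3 -m creep '-.0142 -.0372 0 0 0 0;-.0142 -.0372 0 0 0 0;-.0142 -.0372 0 0 0 0;-.0142 -.0372 0 0 0 0;-.0142 -.0372 0 0 0 0'
python3 st.py
```

```text
time: 1.52
eef_pos: [0.2607, 0.5048, 0.2935]
eef_rot: [0.064, 3.138, 0.006]
ft_force: [1.2, 0.2, 0.1]
gripper_width: 0.0504
gripper_force: 0.0
time: 1.93
eef_pos: [0.3232, 0.3129, 0.2915]
eef_rot: [0.068, 3.14, 0.0]
ft_force: [0.3, -0.8, 1.1]
gripper_width: 0.0499
gripper_force: 0.0
t 1.93 press [0.3424 0.2223 0.2915] th 2.523 tooly_yaw 1.528 F [-0.77 -0.36  1.08] w 0.0499 gf 0.0 M [-0.01 -0.01  0.04]
```

```bash
sed -i 's/+\.012-/+.016-/' st.py
python3 -m creep '-.0142 -.0372 0 0 0 0;-.0142 -.0372 0 0 0 0;-.0142 -.0372 0 0 0 0;-.0142 -.0372 0 0 0 0;-.0142 -.0372 0 0 0 0' >/dev/null
python3 -m creep '-.0142 -.0372 0 0 0 0;-.0142 -.0372 0 0 0 0;-.0142 -.0372 0 0 0 0;-.0142 -.0372 0 0 0 0;-.0142 -.0372 0 0 0 0' >/dev/null
python3 -m creep '-.014 -.037 0 0 0 0;-.014 -.037 0 0 0 0;-.014 -.037 .03 0 0 0;0 0 .04 0 0 0;0 0 .04 0 0 0' 
python3 -m creep '0 0 0 0 0 0'
python3 st.py
python3 - <<'E'
from h import *
a=cam("scene")["color"][140:280,180:360];b=cam("top")["color"][180:270,215:395]
cv2.imwrite("pics/ap.png",cv2.resize(np.vstack([a,b]),None,fx=2.6,fy=2.6,interpolation=2))
E
```

```text
time: 3.18
eef_pos: [0.4857, -0.1731, 0.187]
eef_rot: [0.074, 3.135, -0.004]
ft_force: [-1.2, 0.5, -0.8]
gripper_width: 0.0501
gripper_force: 0.0
time: 3.27
eef_pos: [0.4773, -0.1676, 0.177]
eef_rot: [-0.071, -3.125, -0.012]
ft_force: [-2.0, 0.7, -2.1]
gripper_width: 0.0501
gripper_force: 0.0
t 3.27 press [-0.1307  0.0467  0.177 ] th 0.794 tooly_yaw 1.525 F [ 0.64  2.06 -2.13] w 0.0501 gf 0.0 M [ 0.05 -0.06  0.03]
```

View pics/ap.png

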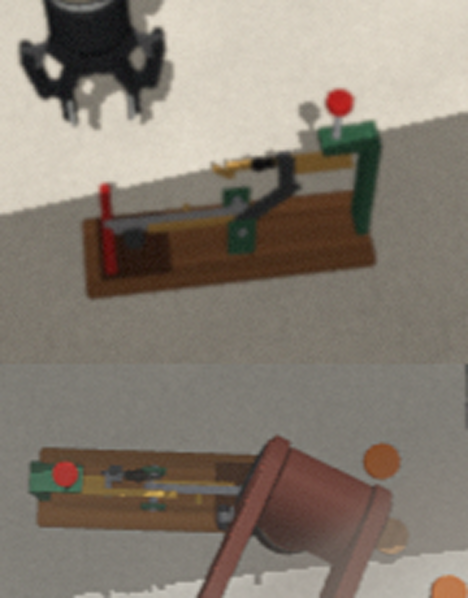

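The gripper hangs above the bar's near end; in the scene part of the crop the fingers are at about (70,120) and (135,115), and the bar runs from (105,185) to (110,272). I'll let it settle and re-read.

```bash
python3 st.py; python3 -m creep '0 0 0 0 0 0;0 0 0 0 0 0' >/dev/null; python3 st.py
```

```text
t 3.37 press [-0.1322  0.0416  0.1847] th 0.817 tooly_yaw 1.527 F [ 0.03 -0.31  0.48] w 0.0505 gf 0.0 M [0.01 0.02 0.01]
t 3.53 press [-0.1334  0.0378  0.1899] th 0.83 tooly_yaw 1.528 F [ 0.46 -0.01  0.11] w 0.0503 gf 0.0 M [ 0.03  0.02 -0.02]
```

```bash
python3 -m creep '0 -.0025 .025 0 0 0;0 -.0025 .025 0 0 0;0 -.0025 .025 0 0 0;0 0 .02 0 0 0;0 0 .015 0 0 0' >/dev/null
python3 -m creep '0 0 .012 0 0 0;0 0 .01 0 0 0;0 0 .008 0 0 0;0 0 .004 0 0 0;0 0 0 0 0 0' >/dev/null; python3 st.py;  python3 -m creep '0 0 0 0 0 0;0 0 0 0 0 0' >/dev/null; python3 st.py
```

```text
t 4.37 press [-0.1402  0.0401  0.042 ] th -0.014 tooly_yaw 1.527 F [-0.44 -0.28 -0.28] w 0.0499 gf 0.0 M [-0.04 -0.07  0.  ]
t 4.53 press [-0.1407  0.0394  0.043 ] th -0.007 tooly_yaw 1.527 F [ 0.45 -0.18  0.13] w 0.0504 gf 0.0 M [ 0.01  0.03 -0.04]
```

```bash
python3 -m creep '0 0 0 0 0 0;0 0 0 0 0 0;0 0 0 0 0 0;0 0 0 0 0 0;0 0 0 0 0 0' 0.0 70 >/dev/null; python3 st.py;  python3 -m creep '0 0 0 0 0 0;0 0 0 0 0 0' >/dev/null; python3 st.py
```

```text
t 4.95 press [-0.1401  0.0399  0.0426] th -0.01 tooly_yaw 1.527 F [1.67 0.28 2.66] w 0.0096 gf 68.2 M [ 0.02 -0.24 -0.03]
t 5.12 press [-0.1401  0.0399  0.0425] th -0.011 tooly_yaw 1.527 F [ 1.99 -0.69  3.55] w 0.0096 gf 68.3 M [ 0.06 -0.37 -0.04]
```

```bash
python3 -m creep '0 .0007 -.014 0 0 0;0 .0021 -.0138 0 0 0;0 .0035 -.0136 0 0 0;0 .0048 -.0131 0 0 0;0 .006 -.0126 0 0 0' >/dev/null; python3 st.py; python3 -m creep '0 0 0 0 0 0' >/dev/null; python3 st.py
```

```text
t 5.53 press [-0.1238  0.04    0.1085] th 0.48 tooly_yaw 1.527 F [-1.72 -4.99 -7.73] w 0.0097 gf 68.2 M [-0.69  0.24 -0.05]
t 5.62 press [-0.1231  0.0399  0.1098] th 0.491 tooly_yaw 1.528 F [-1.82 -2.09 -6.4 ] w 0.0094 gf 68.5 M [-0.37  0.37 -0.12]
```

```bash
python3 -m creep '0 .0074 -.0119 0 0 0;0 .0084 -.0112 0 0 0;0 .0096 -.0102 0 0 0;0 .0105 -.0093 0 0 0;0 .0114 -.0081 0 0 0' >/dev/null; python3 st.py; python3 -m creep '0 .0121 -.0070 0 0 0;0 .0128 -.0057 0 0 0;0 .0065 -.0024 0 0 0; 0 0 0 0 0 0; 0 0 0 0 0 0' >/dev/null; python3 st.py;python3 -m creep '0 0 0 0 0 0' >/dev/null; python3 st.py
```

```text
t 6.03 press [-0.0781  0.0398  0.1593] th 0.976 tooly_yaw 1.527 F [-5.18 -3.82 -6.21] w 0.0096 gf 68.5 M [-0.52  0.95 -0.14]
t 6.45 press [-0.0472  0.0397  0.1748] th 1.225 tooly_yaw 1.528 F [-6.99 -1.75 -4.15] w 0.0097 gf 69.1 M [-0.31  1.23 -0.21]
t 6.53 press [-0.0474  0.0397  0.1746] th 1.222 tooly_yaw 1.527 F [-7.2  -2.03 -3.79] w 0.0094 gf 69.1 M [-0.31  1.17 -0.16]
```

```bash
cat > chk.py <<'E'
import sys
from loc import *
import json
p=json.load(open("press.json")); s=env.get_state(); c,sn=np.cos(p[2]),np.sin(p[2])
d=s["eef_pos"]-[p[0],p[1],0]; f=s["ft_force"]; x=c*d[0]+sn*d[1]; z=d[2]+.0175-.06; fx=c*f[0]+sn*f[1]
th=np.arctan2(z,-x); ft=-(fx*np.sin(th)+f[2]*np.cos(th)); fr=fx*-np.cos(th)+f[2]*np.sin(th)
print("th %.3f r %.4f Ft %.2f Fr %.2f"%(th,np.hypot(x,z),ft,fr))
sys.exit(int(ft>float(sys.argv[1])))
E
c(){ python3 chk.py 11.3; }
python3 -m creep '0 .004 -.0012 0 0 0;0 .004 -.0012 0 0 0;0 .004 -.0011 0 0 0;0 .004 -.001 0 0 0;0 0 0 0 0 0' >/dev/null; c &&
python3 -m creep '0 .0028 -.0006 0 0 0;0 0 0 0 0 0' >/dev/null && c &&
python3 -m creep '0 .0028 -.0005 0 0 0;0 0 0 0 0 0' >/dev/null && c &&
python3 -m creep '0 .0028 -.0005 0 0 0;0 0 0 0 0 0' >/dev/null && c &&
python3 -m creep '0 .0028 -.0004 0 0 0;0 0 0 0 0 0' >/dev/null && c
```

```text
th 1.344 r 0.1404 Ft 8.19 Fr -0.01
th 1.363 r 0.1404 Ft 7.90 Fr -0.09
th 1.383 r 0.1404 Ft 8.34 Fr 0.84
th 1.403 r 0.1404 Ft 8.62 Fr -0.33
th 1.423 r 0.1404 Ft 8.87 Fr -0.87
```

```bash
c(){ python3 chk.py 11.3; }
python3 -m creep '0 .0028 -.0003 0 0 0;0 0 0 0 0 0' >/dev/null && c &&
python3 -m creep '0 .0028 -.0003 0 0 0;0 0 0 0 0 0' >/dev/null && c &&
python3 -m creep '0 .0028 -.0003 0 0 0;0 0 0 0 0 0' >/dev/null && c &&
python3 -m creep '0 .0028 -.0002 0 0 0;0 0 0 0 0 0' >/dev/null && c &&
python3 -m creep '0 .0028 -.0001 0 0 0;0 0 0 0 0 0' >/dev/null && c &&
python3 -m creep '0 .0028 0 0 0 0;0 0 0 0 0 0' >/dev/null && c &&
python3 -m creep '0 .0028 0 0 0 0;0 0 0 0 0 0' >/dev/null && c &&
python3 -m creep '0 .0028 0 0 0 0;0 0 0 0 0 0' >/dev/null && c
```

```text
th 1.443 r 0.1404 Ft 8.32 Fr 0.23
th 1.463 r 0.1404 Ft 7.59 Fr 0.08
th 1.483 r 0.1404 Ft 8.52 Fr -1.43
th 1.503 r 0.1404 Ft 8.34 Fr -1.20
th 1.523 r 0.1404 Ft 7.80 Fr -0.91
th 1.544 r 0.1404 Ft 7.49 Fr 0.03
th 1.566 r 0.1404 Ft 7.39 Fr 0.60
th 1.584 r 0.1404 Ft 8.72 Fr 0.84
```

```bash
c(){ python3 chk.py 11.3; }
python3 -m creep '0 .0028 .0001 0 0 0;0 0 0 0 0 0' >/dev/null && c &&
python3 -m creep '0 .0028 .0001 0 0 0;0 0 0 0 0 0' >/dev/null && c &&
python3 -m creep '0 .0028 .0002 0 0 0;0 0 0 0 0 0' >/dev/null && c &&
python3 -m creep '0 .0028 .0003 0 0 0;0 0 0 0 0 0' >/dev/null && c &&
python3 -m creep '0 .0028 .0003 0 0 0;0 0 0 0 0 0' >/dev/null && c &&
python3 -m creep '0 .0028 .0004 0 0 0;0 0 0 0 0 0' >/dev/null && c &&
python3 -m creep '0 .0028 .0004 0 0 0;0 0 0 0 0 0' >/dev/null && c &&
python3 -m creep '0 .0028 .0005 0 0 0;0 0 0 0 0 0' >/dev/null && c
```

```text
th 1.603 r 0.1404 Ft 9.08 Fr 0.47
th 1.623 r 0.1404 Ft 8.01 Fr 0.18
th 1.639 r 0.1404 Ft 10.24 Fr 0.23
th 1.651 r 0.1404 Ft 13.01 Fr 0.91
```

```bash
python3 -m creep '0 0 0 0 0 0' >/dev/null; python3 chk.py 11;python3 -m creep '0 0 0 0 0 0' >/dev/null; python3 chk.py 11; python3 - <<'E'
from h import *
a=cam("scene")["color"][110:260,190:350]
cv2.imwrite("pics/lat.png",cv2.resize(a,None,fx=4,fy=4,interpolation=2))
E
```

```text
th 1.650 r 0.1404 Ft 12.62 Fr -0.50
th 1.649 r 0.1404 Ft 12.49 Fr 0.21
```

View pics/lat.png

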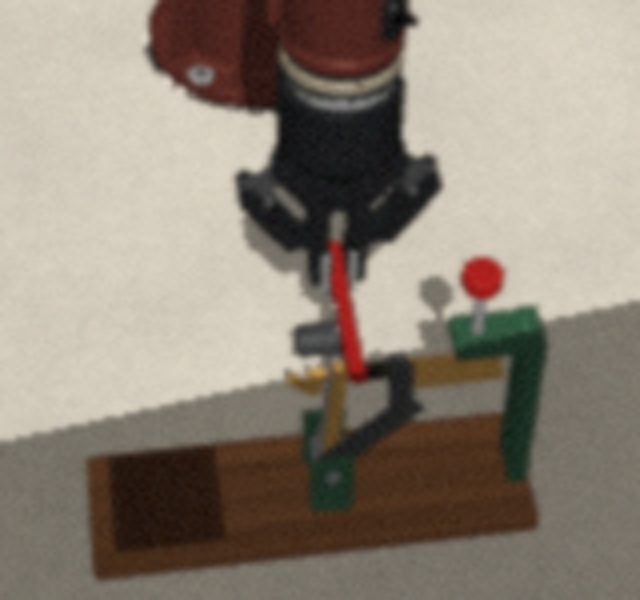

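The arm is upright with the bar in the fingers, and the steady extra force of about 4.5 N is the rubber backstop. Easing back should show the latch taking the load.

```bash
c(){ python3 chk.py 20; }
python3 -m creep '0 -.0028 -.0003 0 0 0;0 0 0 0 0 0' >/dev/null && c 
python3 -m creep '0 -.0028 -.0002 0 0 0;0 0 0 0 0 0' >/dev/null && c 
python3 -m creep '0 -.0028 -.0001 0 0 0;0 0 0 0 0 0' >/dev/null && c 
python3 -m creep '0 -.0014 -.0001 0 0 0;0 0 0 0 0 0' >/dev/null && c
```

```text
th 1.636 r 0.1404 Ft 9.18 Fr -0.27
th 1.618 r 0.1404 Ft 8.41 Fr 0.93
th 1.599 r 0.1404 Ft 8.31 Fr 0.60
th 1.589 r 0.1404 Ft 9.29 Fr 0.40
```

```bash
c(){ python3 chk.py 20; }
python3 -m creep '0 -.0014 0 0 0 0;0 0 0 0 0 0' >/dev/null && c 
python3 -m creep '0 -.0014 0 0 0 0;0 0 0 0 0 0' >/dev/null && c 
```

```text
th 1.581 r 0.1404 Ft 8.66 Fr 0.90
th 1.575 r 0.1404 Ft 6.46 Fr -0.20
```

```bash
c(){ python3 chk.py 20; }
python3 -m creep '0 -.0014 0 0 0 0;0 0 0 0 0 0' >/dev/null && c 
python3 -m creep '0 -.0014 0 0 0 0;0 0 0 0 0 0' >/dev/null && c 
python3 -m creep '0 -.0014 0 0 0 0;0 0 0 0 0 0' >/dev/null && c 
```

```text
th 1.572 r 0.1404 Ft 4.53 Fr -0.99
th 1.570 r 0.1404 Ft 3.30 Fr 0.37
th 1.567 r 0.1404 Ft 2.58 Fr -0.78
```

The latch holds. Release and rise.

```bash
python3 -m creep '0 -.002 0 0 0 0;0 0 0 0 0 0' >/dev/null; python3 chk.py 20
python3 -m creep '0 0 0 0 0 0;0 0 0 0 0 0;0 0 0 0 0 0;0 0 0 0 0 0' 0.06 >/dev/null; python3 st.py
python3 -m creep '0 0 -.01 0 0 0;0 0 -.02 0 0 0;0 0 -.02 0 0 0;0 0 -.02 0 0 0; 0 0 -.01 0 0 0' >/dev/null; python3 st.py
python3 - <<'E'
from h import *
c=cam("scene"); a=c["color"][60:300,100:400]
cv2.imwrite("pics/rel.png",cv2.resize(a,None,fx=2.5,fy=2.5,interpolation=2))
for n in ("scene","top"):
    c=cam(n)
    for q in env.cut_out(n,"blank"):
        ys,xs=np.nonzero(q["region"]); print(n,round(q["score"],2),c["color"][q["region"]].mean(0).round(),atz(c,xs.mean(),ys.mean(),.012).round(4),len(xs))
E
```

```text
th 1.560 r 0.1404 Ft -0.48 Fr -1.70
t 11.83 press [-0.0021  0.0414  0.1821] th 1.556 tooly_yaw 1.527 F [0.02 0.42 0.11] w 0.0575 gf 0.0 M [ 0.05 -0.02  0.04]
t 12.25 press [-0.0026  0.0391  0.2663] th 1.559 tooly_yaw 1.527 F [-0.62 -1.18  0.25] w 0.0597 gf 0.0 M [-0.02  0.02  0.02]
scene 0.65 [ 28.  56. 114.] [ 0.568  -0.3286  0.012 ] 228
scene 0.63 [ 55.  78. 104.] [ 0.4729 -0.3361  0.012 ] 193
scene 0.58 [ 52. 101. 196.] [ 0.401 -0.407  0.012] 191
top 0.72 [106. 121. 135.] [ 0.468  -0.3387  0.012 ] 149
top 0.58 [ 81. 121. 184.] [ 0.3964 -0.4097  0.012 ] 148
top 0.46 [ 53.  82. 130.] [ 0.563 -0.331  0.012] 140
```

View pics/rel.png

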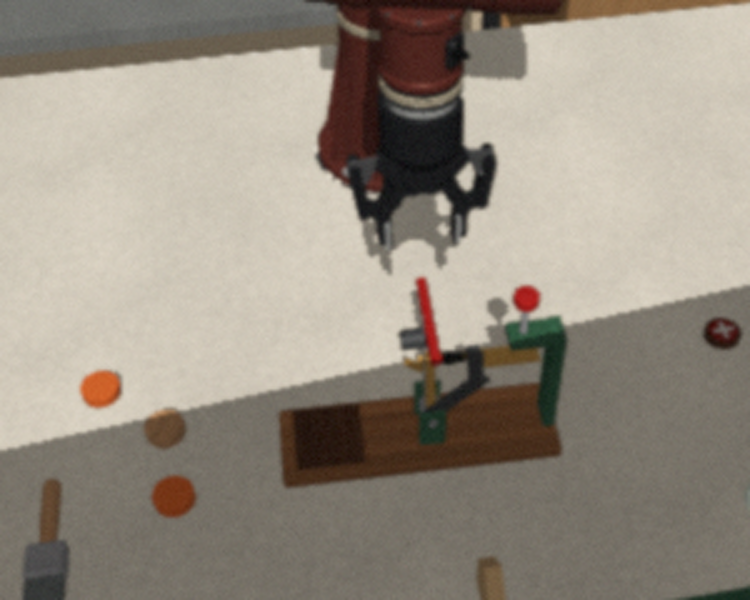

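The hammer stays cocked at about (425,320), clear of the gripper. The nest block is at (328,437) and the pale blank at (165,428). Next: refine the nest position and work out the moves.

```bash
python3 - <<'E'
from loc import *
import json
p=json.load(open("press.json")); c_,s_=np.cos(p[2]),np.sin(p[2])
top=press2w(p,[[-.115+a,b,.028] for a,b in((-.038,-.038),(-.038,.038),(.038,.038),(.038,-.038))])
for n in("scene","top"):
    c=cam(n); im=c["color"]; g=im.max(2).astype(int)
    m=np.zeros(g.shape,np.uint8); q=proj(c,top); ctr=q.mean(0)
    cv2.fillConvexPoly(m,(ctr+(q-ctr)*1.25).round().astype(int),1)
    t,_=cv2.threshold(im.max(2)[m>0].reshape(-1,1),0,255,cv2.THRESH_OTSU)
    d=(g<=t)&(m>0); k,l,st,ce=cv2.connectedComponentsWithStats(d.astype(np.uint8)); i=1+st[1:,4].argmax()
    w=atz(c,*ce[i],.028); e=w-[p[0],p[1],0]
    print(n,"thr",t,st[i],"pred",ctr.round(1),"meas",ce[i].round(1),"press",(c_*e[0]+s_*e[1]).round(4),(-s_*e[0]+c_*e[1]).round(4))
b=np.array([.470,-.3375])-p[:2]; print("blank press",(c_*b[0]+s_*b[1]).round(4),(-s_*b[0]+c_*b[1]).round(4))
E
python3 st.py
```

```text
scene thr 65.0 [217 222  32  27 684] pred [230.9 232.7] meas [231.  234.6] press -0.1154 -0.0073
top thr 89.0 [304 215  18  29 369] pred [308.7 229.3] meas [313.2 229.7] press -0.1298 0.0008
blank press -0.3008 0.0464
t 12.6 press [-0.0023  0.0414  0.261 ] th 1.56 tooly_yaw 1.527 F [-0.27  0.69 -0.53] w 0.0599 gf 0.0 M [-0.07  0.01  0.03]
```

```bash
python3 -m creep '0 -.03 0 0 0 0;0 -.035 0 0 0 0;0 -.035 0 0 0 0;0 -.035 0 0 0 0;0 -.035 0.02 0 0 0' 0.075 >/dev/null
python3 -m creep '.001 -.035 .025 0 0 0;.001 -.035 .025 0 0 0;.001 -.03 .025 0 0 0;.001 -.02 .02 0 0 0;.001 -.0085 .02 0 0 0' >/dev/null
python3 -m creep '0 0 .01 0 0 0;0 0 0 0 0 0;0 0 0 0 0 0;0 0 0 0 0 0' >/dev/null;python3 st.py
python3 - <<'E'
from loc import *
import json
p=json.load(open("press.json")); c_,s_=np.cos(p[2]),np.sin(p[2])
ims=[]
for n in("scene","top"):
    c=cam(n); im=c["color"].copy()
    for r in env.cut_out(n,"blank"):
        ys,xs=np.nonzero(r["region"]); w=atz(c,xs.mean(),ys.mean(),.012); e=w-[p[0],p[1],0]
        print(n,round(r["score"],2),c["color"][r["region"]].mean(0).round(),len(xs),(c_*e[0]+s_*e[1]).round(4),(-s_*e[0]+c_*e[1]).round(4))
    a=np.linspace(0,2*np.pi,40)
    for cx,cz,rr in((-.115,.028,.025),):
        pass
    q=proj(c,press2w(p,[[-.115+x,y,.028] for x,y in((-.038,-.038),(-.038,.038),(.038,.038),(.038,-.038))]))
    u0,v0=(195,200) if n=="scene" else (285,195)
    z=8 
    crop=cv2.resize(im[v0:v0+70,u0:u0+50],None,fx=z,fy=z,interpolation=2)
    crop=cv2.convertScaleAbs(crop,alpha=1.6)
    for x,y in q: cv2.drawMarker(crop,(int((x-u0+.5)*z),int((y-v0+.5)*z)),(255,255,0),0,16)
    ims.append(crop)
cv2.imwrite("pics/nest.png",np.hstack(ims))
E
```

```text
t 13.77 press [-0.2982  0.0442  0.1203] th 0.25 tooly_yaw 1.528 F [ 0.19 -0.44 -0.74] w 0.0746 gf 0.0 M [0.01 0.02 0.02]
scene 0.75 [ 65.  89. 117.] 208 -0.3011 0.0433
scene 0.61 [ 29.  61. 127.] 209 -0.2877 -0.0509
scene 0.51 [ 52. 108. 215.] 168 -0.3749 0.1137
top 0.57 [ 52.  83. 132.] 155 -0.2906 -0.0466
```

View pics/nest.png

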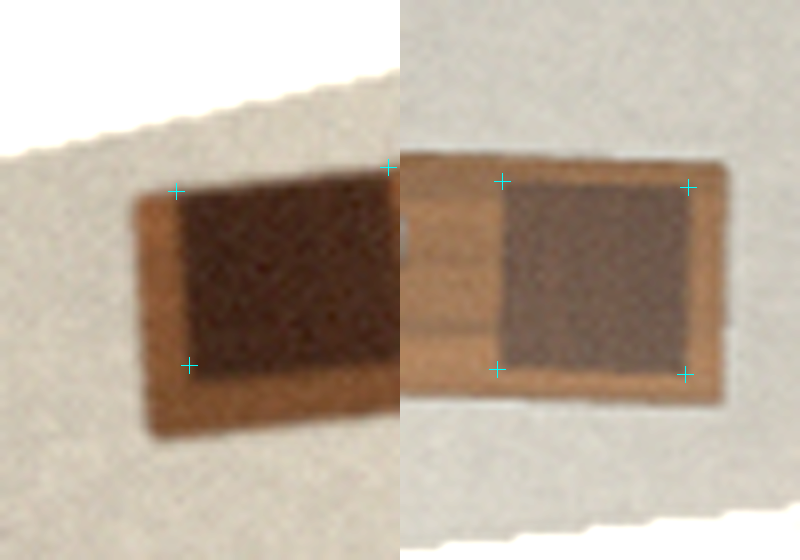

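The predicted block corners match the dark block in both halves to within about 0.5 px, so the nest position is good. Descend on the blank.

```bash
python3 -m creep '.002 -.0026 .025 0 0 0;0 0 .025 0 0 0;0 0 .02 0 0 0;0 0 .015 0 0 0;0 0 .012 0 0 0' 0.07 >/dev/null
python3 -m creep '0 0 .008 0 0 0;0 0 .005 0 0 0;0 0 .003 0 0 0;0 0 0.001 0 0 0;0 0 0 0 0 0' >/dev/null;python3 -m creep '0 0 0 0 0 0;0 0 0 0 0 0' >/dev/null;python3 st.py
```

```text
t 14.97 press [-0.3019  0.0464  0.0062] th -0.125 tooly_yaw 1.527 F [ 0.46  0.2  -0.53] w 0.0698 gf 0.0 M [-0.03 -0.01 -0.01]
```

```bash
python3 -m creep '0 0 0 0 0 0;0 0 0 0 0 0;0 0 0 0 0 0;0 0 0 0 0 0;0 0 0 0 0 0' 0.0 30 >/dev/null;python3 -m creep '0 0 0 0 0 0;0 0 0 0 0 0' >/dev/null;python3 st.py
python3 -m creep '0 0 -.01 0 0 0;0 0 -.02 0 0 0;0 0 -.025 0 0 0;0 0 -.025 0 0 0;0 0 -.014 0 0 0' >/dev/null;python3 -m creep '0 0 0 0 0 0;0 0 0 0 0 0' >/dev/null; python3 st.py
python3 - <<'E'
from h import *
c=cam("scene"); a=c["color"][150:290,100:290]
cv2.imwrite("pics/hold.png",cv2.resize(a,None,fx=4,fy=4,interpolation=2))
E
```

```text
t 15.55 press [-0.3018  0.0465  0.006 ] th -0.125 tooly_yaw 1.527 F [0.3  0.49 5.39] w 0.0443 gf 30.9 M [ 0.12 -0.12 -0.  ]
t 16.13 press [-0.3017  0.0466  0.1001] th 0.184 tooly_yaw 1.527 F [-0.81 -0.52 -0.44] w 0.0445 gf 30.7 M [0.04 0.02 0.  ]
```

View pics/hold.png

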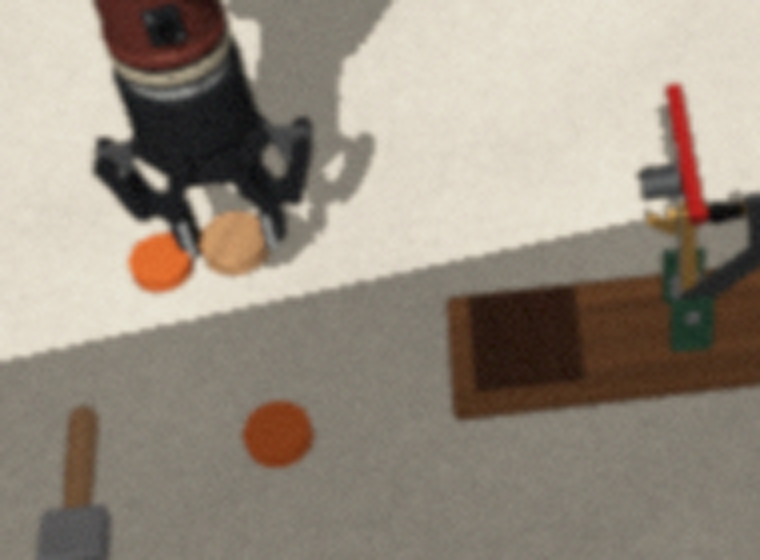

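The blank is held level between the fingers at about (235,242), and the orange pieces have not moved. Check its offset in the hand and compute the move to the nest.

```bash
python3 - <<'E'
from loc import *
import json
p=json.load(open("press.json")); c_,s_=np.cos(p[2]),np.sin(p[2])
c=cam("scene")
for r in env.cut_out("scene","blank"):
    ys,xs=np.nonzero(r["region"]); w=atz(c,xs.mean(),ys.mean(),.106); e=w-[p[0],p[1],0]
    print(round(r["score"],2),c["color"][r["region"]].mean(0).round(),len(xs),xs.mean(),ys.mean(),(c_*e[0]+s_*e[1]).round(4),(-s_*e[0]+c_*e[1]).round(4))
E
```

```text
0.79 [102. 140. 180.] 256 158.39453125 209.953125 -0.3008 0.0444
0.69 [49. 46. 46.] 463 183.2915766738661 312.41900647948165 -0.2377 -0.2645
0.52 [ 62. 114. 212.] 192 139.59895833333334 215.50520833333334 -0.3494 0.032
0.47 [ 31.  63. 127.] 222 169.63513513513513 258.06306306306305 -0.2694 -0.1144
```

```bash
python3 -m creep '-.009 .02 0 0 0 0;-.009 .03 0 0 0 0;-.009 .03 0 0 0 0;-.009 .03 0 0 0 0;-.0104 .03 0 0 0 0' >/dev/null
python3 -m creep '0 .025 0 0 0 0;0 .015 0 0 0 0;0 .0067 0 0 0 0;0 0 0 0 0 0;0 0 0 0 0 0' >/dev/null;python3 -m creep '0 0 .015 0 0 0;0 0 .015 0 0 0;0 0 .01 0 0 0;0 0 0 0 0 0;0 0 0 0 0 0' >/dev/null;python3 st.py
```

```text
t 17.53 press [-0.1153  0.0015  0.0584] th 0.125 tooly_yaw 1.526 F [ 0.38  0.18 -0.22] w 0.0441 gf 30.7 M [-0.04 -0.04 -0.  ]
```

```bash
python3 -m creep '-.0013 0 .012 0 0 0;0 0 .008 0 0 0;0 0 .003 0 0 0;0 0 0 0 0 0;0 0 0 0 0 0' >/dev/null;python3 st.py
python3 -m creep '0 0 .002 0 0 0;0 0 0 0 0 0' >/dev/null;python3 st.py
python3 -m creep '0 0 .002 0 0 0;0 0 0 0 0 0' >/dev/null;python3 st.py
```

```text
t 17.95 press [-0.1145 -0.0003  0.036 ] th -0.07 tooly_yaw 1.527 F [ 0.12  0.25 -0.36] w 0.0444 gf 30.7 M [ 0.01 -0.06 -0.02]
t 18.12 press [-0.1146 -0.0007  0.0344] th -0.083 tooly_yaw 1.527 F [0.33 0.64 0.  ] w 0.0444 gf 30.7 M [-0.   -0.04  0.03]
t 18.28 press [-0.1146 -0.0006  0.0323] th -0.102 tooly_yaw 1.527 F [ 0.56 -0.42 -0.23] w 0.0447 gf 30.7 M [ 0.02  0.06 -0.05]
```

No contact at the rim, so it is entering the recess.

```bash
python3 -m creep '0 0 .0015 0 0 0;0 0 0 0 0 0' >/dev/null;python3 st.py
python3 -m creep '0 0 .0015 0 0 0;0 0 0 0 0 0' >/dev/null;python3 st.py
```

```text
t 18.45 press [-0.1146 -0.0005  0.0307] th -0.116 tooly_yaw 1.527 F [0.33 0.   0.28] w 0.0443 gf 30.7 M [ 0.02  0.03 -0.01]
t 18.62 press [-0.1146 -0.0004  0.0291] th -0.13 tooly_yaw 1.527 F [0.28 0.2  0.35] w 0.0446 gf 30.7 M [-0.02  0.02  0.03]
```

```bash
python3 -m creep '0 0 0 0 0 0;0 0 0 0 0 0;0 0 0 0 0 0;0 0 0 0 0 0' 0.06 >/dev/null;python3 st.py
python3 -m creep '0 0 -.005 0 0 0;0 0 -.01 0 0 0;0 -.01 -.025 0 0 0;0 -.03 -.03 0 0 0;0 -.03 -.03 0 0 0' >/dev/null
python3 -m creep '0 -.03 -.03 0 0 0;0 -.03 -.03 0 0 0;0 -.02 -.02 0 0 0;0 0 0 0 0 0;0 0 0 0 0 0' >/dev/null;python3 st.py
python3 - <<'E'
from h import *
a=cam("scene")["color"][165:265,190:340]; b=cam("top")["color"][185:275,215:365]
cv2.imwrite("pics/nest2.png",cv2.resize(np.vstack([a,b]),None,fx=3.1,fy=3.1,interpolation=2))
E
```

```text
t 18.95 press [-0.1147 -0.0006  0.0294] th -0.127 tooly_yaw 1.527 F [0.08 0.41 0.01] w 0.0601 gf 0.0 M [ 0.03 -0.01 -0.  ]
t 19.78 press [-0.2642 -0.0017  0.2102] th 0.562 tooly_yaw 1.525 F [ 0.18  0.82 -0.53] w 0.0601 gf 0.0 M [ 0.   -0.01  0.02]
```

View pics/nest2.png

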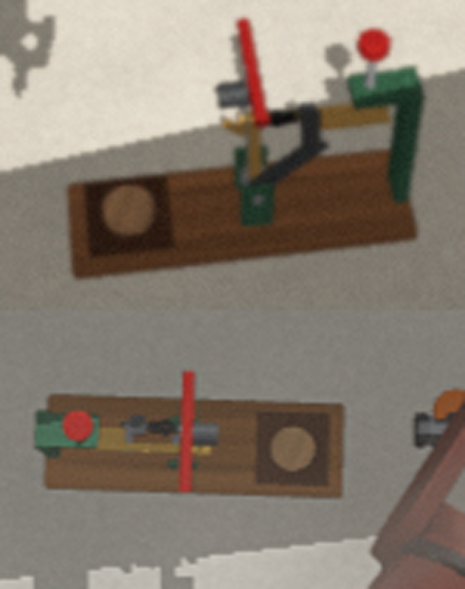

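The blank lies concentric in the nest in both halves: (128,210) in the scene part, and (293,449) in the top part, against the block centre at (292,449). The hammer is still cocked. Next, the knob with shut fingers.

```bash
python3 -m creep '0 0 -.03 0 0 0;0 0 -.03 0 0 0;0 .02 -.02 0 0 0;0 .03 -.02 0 0 0;0 .035 0 0 0 0' 0.0 30 >/dev/null
python3 -m creep '0 .035 0 0 0 0;0 .035 0 0 0 0;0 .035 0 0 0 0;0 .035 0 0 0 0;0 .035 0 0 0 0' >/dev/null
python3 -m creep '0 .035 0 0 0 0;0 .03 0 0 0 0;0 .02 0 0 0 0;0 .0166 0 0 0 0;0 0 0 0 0 0' >/dev/null
python3 -m creep '0 0 0 0 0 0;0 0 0 0 0 0;0 0 0 0 0 0' >/dev/null;python3 st.py
```

```text
t 21.38 press [9.860e-02 2.000e-04 3.062e-01] th 1.93 tooly_yaw 1.526 F [0.28 0.12 0.35] w -0.0003 gf 0.0 M [ 0.02 -0.01  0.02]
```

```bash
python3 -m creep '-.002 -.001 .02 0 0 0;0 0 .02 0 0 0;0 0 .017 0 0 0;0 0 .01 0 0 0;0 0 .005 0 0 0' >/dev/null
python3 -m creep '0 0 0 0 0 0;0 0 0 0 0 0;0 0 0 0 0 0' >/dev/null;python3 st.py
python3 -m creep '0 0 .003 0 0 0;0 0 .003 0 0 0;0 0 0 0 0 0' >/dev/null;python3 st.py
python3 -m creep '0 0 .003 0 0 0;0 0 .003 0 0 0;0 0 0 0 0 0' >/dev/null;python3 st.py
python3 -m creep '0 0 .003 0 0 0;0 0 0 0 0 0' >/dev/null;python3 st.py
```

```text
t 22.05 press [ 0.0979 -0.0033  0.2366] th 2.041 tooly_yaw 1.527 F [ 0.45 -0.81  0.  ] w 0.0 gf 0.0 M [0.03 0.01 0.  ]
t 22.3 press [ 0.0982 -0.0022  0.229 ] th 2.059 tooly_yaw 1.527 F [0.68 0.02 0.32] w 0.0 gf 0.0 M [ 0.03  0.05 -0.01]
t 22.55 press [ 0.0982 -0.0022  0.2225] th 2.074 tooly_yaw 1.527 F [ 0.48  0.42 -0.06] w 0.0001 gf 0.4 M [-0.04 -0.05 -0.  ]
t 22.72 press [ 0.0981 -0.0022  0.2197] th 2.08 tooly_yaw 1.527 F [-0.6  -0.54  0.31] w -0.0002 gf 0.4 M [ 0.02 -0.03  0.03]
```

```bash
cat > kz.py <<'E'
import sys
from cell import env
s=env.get_state(); print(round(s["time"],2),"z %.4f Fz %.2f"%(s["eef_pos"][2],s["ft_force"][2])); sys.exit(int(s["ft_force"][2]>float(sys.argv[1])))
E
k(){ python3 kz.py 3.8; }
python3 -m creep '0 0 .002 0 0 0;0 0 0 0 0 0' >/dev/null && k &&
python3 -m creep '0 0 .002 0 0 0;0 0 0 0 0 0' >/dev/null && k &&
python3 -m creep '0 0 .002 0 0 0;0 0 0 0 0 0' >/dev/null && k &&
python3 -m creep '0 0 .002 0 0 0;0 0 0 0 0 0' >/dev/null && k &&
python3 -m creep '0 0 .002 0 0 0;0 0 0 0 0 0' >/dev/null && k
```

```text
22.88 z 0.2179 Fz 1.25
23.05 z 0.2159 Fz 0.07
23.22 z 0.2139 Fz 0.65
23.38 z 0.2119 Fz 1.18
23.55 z 0.2098 Fz 1.27
```

```bash
k(){ python3 kz.py 5; }
python3 -m creep '0 0 .002 0 0 0;0 0 0 0 0 0' >/dev/null && k &&
python3 -m creep '0 0 .002 0 0 0;0 0 0 0 0 0' >/dev/null && k &&
python3 -m creep '0 0 .002 0 0 0;0 0 0 0 0 0' >/dev/null && k &&
python3 -m creep '0 0 .002 0 0 0;0 0 0 0 0 0' >/dev/null && k &&
python3 -m creep '0 0 .002 0 0 0;0 0 0 0 0 0' >/dev/null && k
```

```text
23.72 z 0.2079 Fz 2.02
23.88 z 0.2071 Fz 4.81
24.05 z 0.2059 Fz 8.72
```

```bash
k(){ python3 kz.py 14; }
python3 -m creep '0 0 .001 0 0 0;0 0 0 0 0 0' >/dev/null && k &&
python3 -m creep '0 0 .001 0 0 0;0 0 0 0 0 0' >/dev/null && k &&
python3 -m creep '0 0 .001 0 0 0;0 0 0 0 0 0' >/dev/null && k
```

```text
24.22 z 0.2043 Fz 1.45
24.38 z 0.2027 Fz 5.57
24.55 z 0.2016 Fz 5.68
```

```bash
python3 - <<'E'
from h import *
im=cam("scene")["color"].astype(int); m=(im[...,2]>1.8*im[...,1])&(im[...,2]>1.8*im[...,0])&(im[...,2]>60)
k,l,st,ce=cv2.connectedComponentsWithStats(m.astype(np.uint8)[150:260,205:330]); print([(s.tolist(),c.round()) for s,c in zip(st[1:],ce[1:]) if s[4]>15])
E
python3 kz.py 99
```

```text
[([100, 34, 10, 7, 46], array([104.,  37.])), ([13, 59, 7, 35, 140], array([16., 78.]))]
24.6 z 0.2016 Fz 4.92
```

The red bar is back at the nest end, around (221,228) in the full picture, so the hammer has snapped down. Let the knob rise and retreat.

```bash
python3 -m creep '0 0 -.005 0 0 0;0 0 -.008 0 0 0;0 0 -.01 0 0 0;0 0 -.015 0 0 0;0 0 -.02 0 0 0' >/dev/null;
python3 -m creep '0.01 0 -.025 0 0 0;.03 0 -.02 0 0 0;.03 0 0 0 0 0;.03 0 0 0 0 0;.02 0 0 0 0 0' >/dev/null
python3 -m creep '0 0 0 0 0 0;0 0 0 0 0 0;0 0 0 0 0 0' >/dev/null;python3 st.py
python3 - <<'E'
from h import *
a=cam("scene")["color"][165:265,190:340]; b=cam("top")["color"][185:275,215:365]
cv2.imwrite("pics/end.png",cv2.resize(np.vstack([a,b]),None,fx=3.1,fy=3.1,interpolation=2))
E
```

```text
t 25.68 press [0.098  0.1172 0.3045] th 1.931 tooly_yaw 1.527 F [ 0.44  0.01 -1.03] w -0.0 gf 0.0 M [-0.01 -0.    0.06]
```

View pics/end.png

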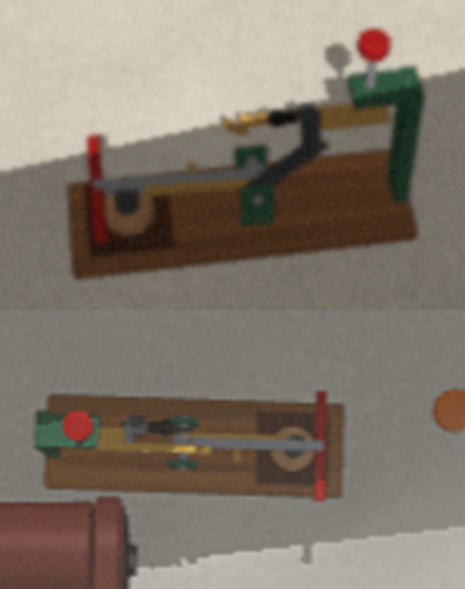

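The die rests centred on the blank, at (128,205) in the scene part and (293,449) in the top part. The knob is back up at (373,44), and the robot is clear. Handing in.

```bash
python3 -c "
from cell import env
print(env.sign_off())"
```

```text
the job is handed in; nothing more can be done
None
```

The job is handed in: the hammer was cocked until it latched, the blank was laid flat in the nest, one push of the knob made the hammer snap down and stamp it, and the knob is up again with the robot clear (about 26 s; no verdict was shown).

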